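Fit the throat adapter on a compression driver

ROBOT

A 6-joint arm with a two-finger parallel gripper is mounted at the origin on the work surface. World frame = base frame: x ahead of the robot, y to its left, z up, the work surface at z = 0. Lengths are in m, angles in rad, forces in N, time in s.
With the tool pointing down it reaches from about 0.275 to 0.875 m from the base axis. Payload 12.5 kg.
Tool frame: the origin (TCP) lies on the centre line of the jaws, within the pads' length; the fingertips stand r.finger_overhang ahead of it and the grasp point (between the pads) lies 3 mm ahead of it (r.finger_overhang is the distance from the TCP to the fingertips, in m); z points along the fingers, y is the line along which they close (so a half turn about z gives the same grasp; the last joint's range is limited). The gripper opens to 85 mm and grips with 20 to 120 N. Pads are 22 mm wide; open, the fingers measure 114 mm over their backs; the gripper's body (76 mm by 85 mm) begins 54 mm behind the grasp point. The pads swing forward as they close: fully open they stand 13 mm farther back than shut.
Start: joints at [-0.085, 0.351, 1.652, -0, 1.139, -0.085], TCP at [0.55, 0, 0.253] pointing down, gripper open.
Joint ranges: [-2.75, 2.75], [-0.79, 2.1], [0.01, 2.65], [-1.57, 4.71], [0.07, 3.14], [-2.87, 2.87]. Speed limits (rad/s): [2.22, 2.22, 2.79, 3.14, 3.14, 3.14].

INTERFACE

Orientations are given as a unit quaternion [x, y, z, w].
In Python, from cell import r, optics gives the robot as it stands. The module is installed in compiled form; this text tells all that it offers. Calls block until the motion is done:
- r.move_to(position, orientation): joint-space move of the TCP to a pose.
- r.move_linear(position, rot=None, vel=0.15): straight line of the TCP; rot=None keeps the orientation; vel is the mean speed in m/s.
- r.set_joints(angles): joint-space move.
- r.set_gripper(opening, squeeze=None): opening from 0.0 (shut) to 1.0 (fully open); squeeze is the grip in N (None keeps the last); returns when the fingers have stopped.
- r.sleep(seconds).
- r.inverse_kinematics(position, orientation): joint angles nearest the present ones, or None.
- optics.get_image(name): name is "scene" or "side" or "wrist"; returns a dict with "pixels" (420x560x3 uint8, red, green, blue), "depth" (420x560 float32, m along the optical axis (not along the pixel's ray), 0 where there is no reading), "fx", "fy", "cx", "cy" (pixels), "camera_from_world" (4x4, takes a point from world to camera coordinates); the wrist camera has in their place "mount" (4x4, takes a point from camera to tool coordinates, whose origin is the TCP and whose axes are the flange's). Camera axes: x right, y down, z forward; pixel columns grow to the right and rows downward; lengths in m; the calibration is good to about 2 mm. A picture is of the moment at which its call begins: read the wrist's pose just before it.
A pose or a line that the arm cannot do raises r.PlanningError and nothing moves.
- r.hand_in(): hands the job in; it is judged then, once.
Readings, each from a call of its own:
- r.current_t(): time.
- r.current_q(): joint angles.
- r.current_qvel(): joint speeds.
- r.current_effort(): joint torques, N m.
- r.current_tool_pos(): TCP position.
- r.current_ee_rot(): TCP orientation.
- r.current_contact_force(): force on the tool from outside, world axes, zero at the start.
- r.current_torque(): the same for the moment, N m.
- r.current_opening(): opening from 0.0 (shut) to 1.0 (fully open).
- r.current_finger_force(): force on a finger pad.
Only numpy, scipy, OpenCV 4.12 (cv2) and the standard library are available. Lean on these libraries where they do the work, as an engineer would, in place of code of your own. Each camera call takes 0.05 s, during which the arm holds its last target. There are 200 camera calls.

TASK

Fit the big four-hole throat adapter on the loudspeaker driver that stands face up in its nest: with the neck up and the flange level, rest it lightly on the four studs, turn it until all four holes find their studs, slide it fully home, flush on the driver's face, and let go. Feel for the holes and do not force it - the stud threads spoil if it is rammed or pressed with more than about 60 N - and leave the other things on the bench where they lie.

Things in the scene. Friction and masses are not known exactly. Their poses are not given: they have to be found in the camera images.
- adapter: The adapter to fit: plain aluminium, about 0.42 kg, lying neck up on the mat (2 mm thick). Round flange 124 mm across, 10 mm thick, with four through holes of 7.6 mm on a 51 mm radius, lying on its own +x, +y, -x, -y axes; a round hollow neck rises from the middle to 60 mm above the underside. Origin: centre of the flange's underside; z up the neck.
- neck (a point): Point on the adapter's axis, 40 mm above its underside: a good place to grip. The neck is round, 36 mm across from 18 to 60 mm above the underside (below, a cone 49 mm across at the flange), and can be gripped at any yaw. Keep the fingertips 10 mm or more above the flange's top: the studs come 8 mm through it when it is home.
- seat (a point): Centre of the driver's flat steel face, 72 mm above the table: where the adapter's origin must end. z up. Its x and y axes are the nest's, not the studs'. The driver (140 mm across, face 134 mm) is held fast in the nest and does not turn; it was put in at any angle, so the studs' angle is not measured and must be found by feel or seen (90 degrees of turn are always enough).
- stud_tips (a point): Centre of the circle of stud tips, 18 mm above the face. Four straight M6 studs, 6 mm thick, stand on a 51 mm radius, 90 degrees apart; the last 2 mm taper to a flat point 3 mm across. The adapter rests on the tips until the holes meet the studs. Hard metal: touch down at 12 mm/s or slower (at 20 mm/s it strikes with some 60 N). This point's x and y axes say nothing of the studs' angle.
- nest: The round black nest with the driver it holds, 200 mm across at the foot, fixed to the bench; origin at the centre of its underside, 70 mm below the driver's face. Its yaw says nothing of the studs.
- adapter_small: Another adapter, not for this driver: flange 94 mm across with only three holes, same neck (36 mm across, 60 mm high). Leave it.
- tape_roll: Roll of tape lying flat, 90 mm across, 19 mm high. Leave it.
- screwdriver: Screwdriver lying flat, 200 mm long along its x. Leave it.
- nut_tray: Open grey tray of nuts, 100 by 75 mm, 28 mm high. Leave it.
- multimeter: Hand multimeter lying on its back, 75 by 150 mm, 40 mm high. Leave it.
- marker: Marker pen lying flat, 130 mm long along its x, 16 mm thick. Leave it.
- strip_board: Populated circuit board on short feet, 100 by 190 mm, 37 mm high. Leave it.
Not all that is in view belongs to the job. There is more than one size of the nest; the one meant has the size given above.

How it is judged:
By the outcome, as a careful person would: the job done as asked, in the order asked, and still so for the second after the job is handed in, with the robot touching nothing.
It also fails if it takes over 67 s, if anything falls off the work surface, if the arm or the gripper's body presses on something with over 40 N, if the wrist force passes 120 N, or if a joint passes its speed limit or range.

## Working session

There is one attempt and no reset: what is moved stays moved. The work goes in short steps, each a Python script; the robot and the scene stay as the last script left them, time stands still between calls to the robot, and variables do not carry over. Pictures are saved under pics/ and viewed, at most 10 in all, crops included, and the job is handed in when it is done.

```bash
mkdir -p pics
cat > h.py <<'E'
import numpy as np, cv2
from cell import r, optics
from scipy.spatial.transform import Rotation as R
def cloud(im, T):  # T world_from_camera
    d=im["depth"]; v,u=np.mgrid[:d.shape[0],:d.shape[1]]
    P=np.stack([(u-im["cx"])/im["fx"]*d,(v-im["cy"])/im["fy"]*d,d,np.ones_like(d)],-1)
    W=(P@T.T)[...,:3]; W[d==0]=np.nan; return W
def get(name):
    if name=="wrist":
        p=r.current_tool_pos(); q=r.current_ee_rot(); im=optics.get_image(name)
        T=np.eye(4); T[:3,:3]=R.from_quat(q).as_matrix(); T[:3,3]=p; T=T@im["mount"]
    else:
        im=optics.get_image(name); T=np.linalg.inv(im["camera_from_world"])
    return im,T,cloud(im,T)
def save(im,n): cv2.imwrite("pics/"+n,im["pixels"][...,::-1])
E
python3 - <<'E'
from h import *
print(r.current_t(),r.finger_overhang,r.current_ee_rot())
ims=[]
for n in("scene","side","wrist"):
    im,T,W=get(n); np.savez("pics/"+n,px=im["pixels"],W=W,T=T,K=[im["fx"],im["fy"],im["cx"],im["cy"]]); save(im,n+".png"); print(n,T[:3,3].round(3),im["fx"])
E
```

```text
0.0 0.022 [ 7.07108908e-01  7.07104414e-01 -3.73870475e-04 -4.47912018e-04]
scene [ 1.741 -0.049  0.853] 458.376149243448
side [0.5   1.126 1.193] 479.86046722618414
wrist [0.55  0.074 0.372] 358.8850003550234
```

View pics/scene.png

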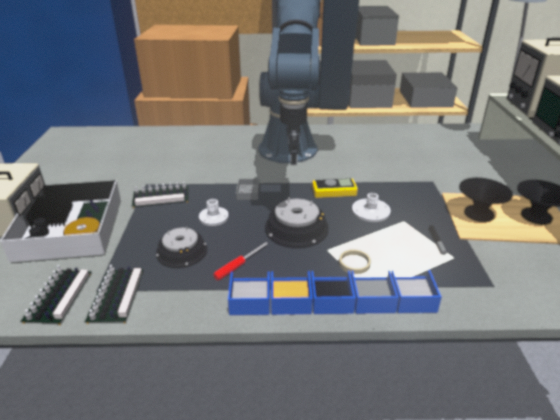

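View pics/side.png

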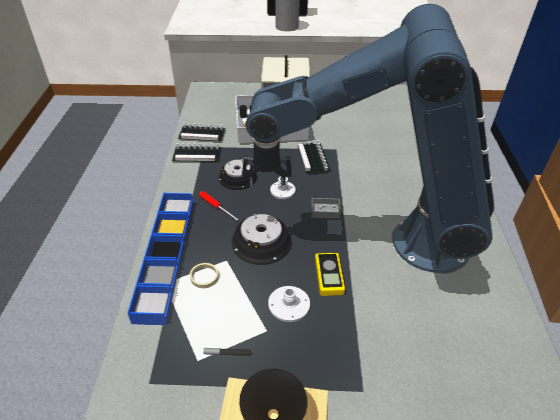

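The scene view shows the big adapter at (371,208), the small one at (213,213), and the big nest at (297,218). In the side view the adapter is at (289,300), the big nest at (262,232), and the small nest at (237,173). Next I'll measure them from the depth clouds.

```bash
cat > m.py <<'E'
import numpy as np,cv2
from scipy.optimize import least_squares
def circ(p):
    f=least_squares(lambda c:np.hypot(p[:,0]-c[0],p[:,1]-c[1])-c[2],[*p.mean(0),.05],loss='soft_l1',f_scale=.001); return f.x
for n,pa,pn in(("scene",(371,208),(297,215)),("side",(289,300),(262,232))):
    D=np.load(f"pics/{n}.npz"); W=D["W"]; px=D["px"].astype(int)
    v,u=np.mgrid[:420,:560]
    def near(c,rad,z0,z1):
        m=(np.hypot(u-c[0],v-c[1])<rad)&(W[...,2]>z0)&(W[...,2]<z1); return m
    for lab,c,rad,z0,z1 in(("flange",pa,40,.007,.018),("necktop",pa,40,.055,.07),("face",pn,45,.066,.08),("foot",pn,50,.004,.1)):
        m=near(c,rad,z0,z1)
        if lab in("flange","necktop"): m&=(px.min(-1)>90)
        if lab=="flange": m&=(px.min(-1)>150)
        cs,_=cv2.findContours(m.astype(np.uint8),0,1)
        k=max(cs,key=cv2.contourArea)
        pts=W[k[:,0,1],k[:,0,0]]; h=cv2.convexHull(pts[:,:2].astype(np.float32))[:,0]
        (ex,er)=cv2.minEnclosingCircle(h)
        print(n,lab,m.sum(),"z",np.round(np.nanmedian(W[m][:,2]),4),"circ",circ(h).round(4),"enc",np.round(ex,4),round(er,4), "mean",W[m].mean(0).round(4))
D=np.load("pics/side.npz")
a=cv2.resize(D["px"][200:330,215:335],None,fx=5,fy=4.6,interpolation=cv2.INTER_CUBIC)
cv2.imwrite("pics/sidecrop.png",a[...,::-1])
E
python3 m.py
```

```text
scene flange 512 z 0.0109 circ [0.4759 0.2679 0.0626] enc [0.4771 0.2673] 0.0656 mean [0.4869 0.2658 0.0111]
scene necktop 51 z 0.0597 circ [0.4777 0.2681 0.0178] enc [0.4765 0.2675] 0.0201 mean [0.4792 0.268  0.0594]
scene face 835 z 0.0707 circ [0.5715 0.0208 0.07  ] enc [0.5718 0.0238] 0.075 mean [0.5765 0.0184 0.0707]
scene foot 3120 z 0.0437 circ [0.5686 0.0153 0.1034] enc [0.5501 0.0225] 0.1239 mean [0.5654 0.0264 0.0417]
side flange 852 z 0.0111 circ [0.4722 0.2669 0.0618] enc [0.4715 0.2669] 0.0632 mean [0.4725 0.274  0.0113]
side necktop 67 z 0.06 circ [0.4715 0.2673 0.0178] enc [0.4718 0.2673] 0.0189 mean [0.4719 0.2694 0.0599]
side face 880 z 0.0707 circ [0.5667 0.017  0.0675] enc [0.5705 0.0216] 0.0758 mean [0.567  0.0215 0.0708]
side foot 3157 z 0.0429 circ [ 0.5588 -0.0014  0.1159] enc [ 0.5734 -0.0038] 0.1303 mean [0.5645 0.0075 0.0381]
```

View pics/sidecrop.png

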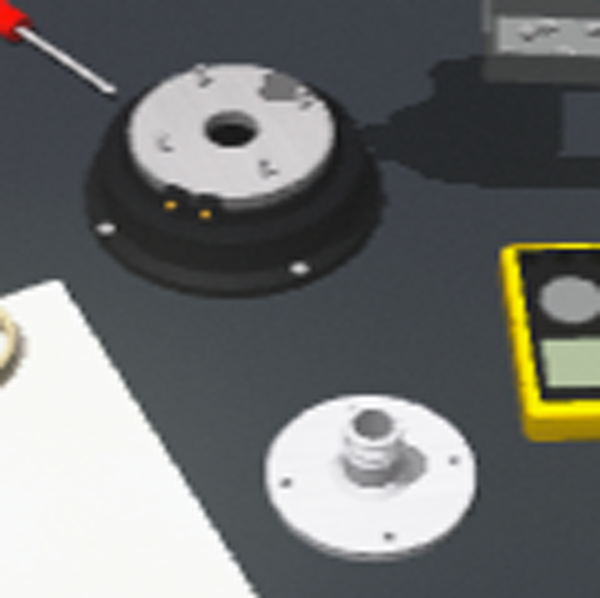

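The crop shows the driver face with four studs at crop (203,75), (308,100), (165,143) and (268,165). The adapter is clear, with its holes visible at (286,482), (389,537) and (455,460). I'll now take wrist-camera views over both.

Run:
```python
from h import *
q=r.current_ee_rot()
for n,t in(("nest",(.568,.018,.072)),("adp",(.4735,.2675,.012))):
    im=optics.get_image("wrist"); M=im["mount"]; Rt=R.from_quat([.70710678,.70710678,0,0]).as_matrix()
    c=Rt@M[:3,3]; z=Rt@M[:3,2]
    tz=.30 if n=="nest" else .26
    s=(t[2]-(tz+c[2]))/z[2]
    p=np.array([t[0]-c[0]-s*z[0],t[1]-c[1]-s*z[1],tz]); print(n,p.round(3),z.round(3))
    r.move_to(p,[.70710678,.70710678,0,0])
    r.sleep(.2)
    im,T,W=get("wrist"); np.savez("pics/w"+n,px=im["pixels"],W=W,T=T,K=[im["fx"],im["fy"],im["cx"],im["cy"]]); save(im,"w"+n+".png")
    print(r.current_t())
a=cv2.imread("pics/wnest.png");b=cv2.imread("pics/wadp.png")
cv2.imwrite("pics/both.png",np.hstack([a[:,80:480],b[:,80:480]]))
```

```text
nest [0.568 0.051 0.3  ] [ 0.    -0.294 -0.956]
0.8333
adp [0.473 0.306 0.26 ] [ 0.    -0.294 -0.956]
2.2
```

View pics/both.png

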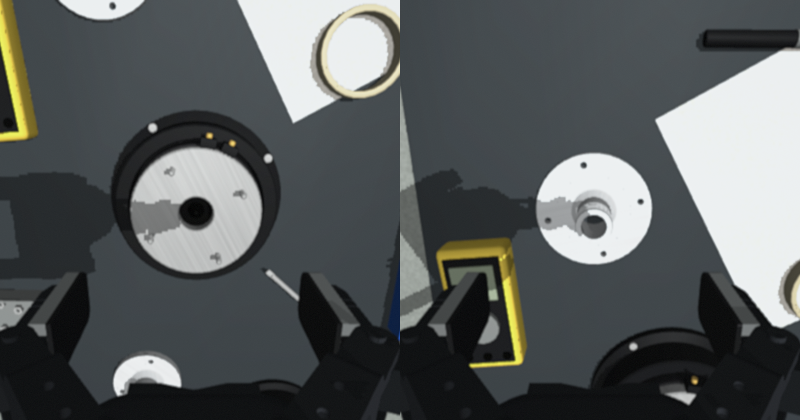

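The left half shows the nest: face centre about (196,210), studs at (170,172), (240,194), (150,238) and (216,257). The right half shows the adapter: holes at (584,165), (641,201), (603,253) and (548,220).

```bash
cat > n.py <<'E'
from h import *
from m import circ
def ray(D,uv,z):
    fx,fy,cx,cy=D["K"]; T=D["T"]; uv=np.atleast_2d(uv).astype(float)
    d=np.c_[(uv[:,0]-cx)/fx,(uv[:,1]-cy)/fy,np.ones(len(uv))]@T[:3,:3].T
    return (T[:3,3]+d*((z-T[2,3])/d[:,2])[:,None])[:,:2]
def face(D,c,z,dz,rmax):
    m=(np.abs(D["W"][...,2]-z)<dz)&(np.hypot(D["W"][...,0]-c[0],D["W"][...,1]-c[1])<rmax)
    return m
D=np.load("pics/wnest.npz"); W=D["W"]; g=cv2.cvtColor(D["px"],cv2.COLOR_RGB2GRAY)
c=np.array([.568,.018])
m=face(D,c,.0715,.004,.085)&(g>90)
k=max(cv2.findContours(m.astype(np.uint8),0,1)[0],key=cv2.contourArea)[:,0]
print("face z",np.median(W[m][:,2])); cf=circ(ray(D,cv2.convexHull(k)[:,0],.072)); print("face",cf.round(4))
# studs: raised points
s=(W[...,2]>.080)&(W[...,2]<.1)&(np.hypot(W[...,0]-cf[0],W[...,1]-cf[1])<.062)
n,l,st,ce=cv2.connectedComponentsWithStats(s.astype(np.uint8),connectivity=8)
S=[]
for i in range(1,n):
    q=W[l==i]; t=q[q[:,2]>q[:,2].max()-.003]; rel=q.mean(0)[:2]-cf[:2]
    print("stud",st[i,4],ce[i].round(1),q.mean(0).round(4),q[:,2].max().round(4),"r",np.hypot(*rel).round(4),"ang",np.degrees(np.arctan2(rel[1],rel[0])).round(1))
D=np.load("pics/wadp.npz"); W=D["W"]; g=cv2.cvtColor(D["px"],cv2.COLOR_RGB2GRAY)
m=face(D,(.4735,.2675),.012,.004,.075)&(g>110)
k=max(cv2.findContours(m.astype(np.uint8),0,1)[0],key=cv2.contourArea)[:,0]
h=cv2.convexHull(k)[:,0]; ca=circ(ray(D,h,.012)); print("flange",np.median(W[m][:,2]),ca.round(4))
nk=(np.abs(W[...,2]-.061)<.004)&(np.hypot(W[...,0]-.4735,W[...,1]-.2675)<.03)
kk=max(cv2.findContours(nk.astype(np.uint8),0,1)[0],key=cv2.contourArea)[:,0]
print("neck",circ(ray(D,cv2.convexHull(kk)[:,0],.062)).round(4))
f=np.zeros_like(g); cv2.fillConvexPoly(f,h.astype(np.int32),1)
bh=cv2.morphologyEx(g,cv2.MORPH_BLACKHAT,np.ones((11,11)))
n,l,st,ce=cv2.connectedComponentsWithStats(((bh>50)&(cv2.erode(f,np.ones((5,5)))>0)).astype(np.uint8))
for i in range(1,n):
    w=np.where(l==i,bh,0).astype(float); v,u=np.mgrid[:420,:560]
    p=ray(D,[(u*w).sum()/w.sum(),(v*w).sum()/w.sum()],.012)[0]; rel=p-ca[:2]
    print("hole",st[i,4],ce[i].round(1),p.round(4),np.hypot(*rel).round(4),np.degrees(np.arctan2(rel[1],rel[0])).round(1))
D=np.load("pics/wnest.npz")
cv2.imwrite("pics/crop.png",cv2.resize(D["px"][140:280,205:350],None,fx=4,fy=4,interpolation=cv2.INTER_CUBIC)[...,::-1])
E
sed -i 's/^for n,pa/if __name__=="__main__":\n  for n,pa/' m.py; sed -n '/__main__/q;p' m.py > m2.py; mv m2.py m.py; python3 n.py
```

```text
face z 0.07028227788748068
face [0.5693 0.013  0.0663]
stud 38 [251.3 172.8] [0.5464 0.0578 0.0869] 0.0893 r 0.0503 ang 117.2
stud 41 [322.9 195.4] [0.6144 0.0357 0.0862] 0.0893 r 0.0504 ang 26.7
stud 39 [230.3 240.1] [ 0.5242 -0.0102  0.0861] 0.0888 r 0.0508 ang -152.7
stud 42 [298.4 260.5] [ 0.5924 -0.0325  0.0858] 0.0897 r 0.0511 ang -63.2
flange 0.010351030102092873 [0.4743 0.2643 0.0616]
neck [0.4742 0.2653 0.0176]
hole 40 [263.2 164.9] [0.4637 0.3143] 0.0511 101.9
hole 1 [239. 197.] [0.4377 0.28  ] 0.0398 156.8
hole 144 [274.9 202. ] [0.4761 0.2747] 0.0106 80.0
hole 33 [320.1 201.3] [0.5238 0.2753] 0.0507 12.5
hole 5 [290.2 217. ] [0.4922 0.2577] 0.0191 -20.3
hole 1 [273. 216.] [0.4737 0.2588] 0.0055 -96.0
hole 26 [227.5 220. ] [0.4246 0.2544] 0.0506 -168.7
hole 14 [285.4 226.5] [0.4872 0.2468] 0.0217 -53.5
hole 2 [259.5 235. ] [0.4589 0.2369] 0.0314 -119.3
hole 10 [273.5 237.6] [0.4742 0.2338] 0.0305 -90.1
hole 30 [283.2 253.4] [0.4849 0.2151] 0.0503 -77.8
```

View pics/crop.png

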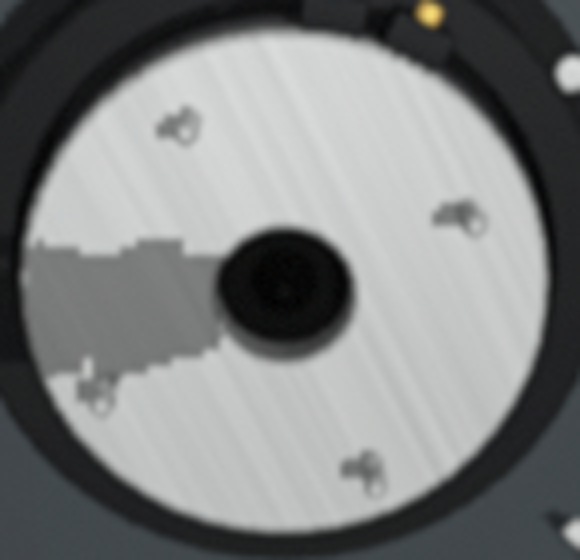

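Studs: centre (0.5694, 0.0127), r ≈ 50.6 mm, angle 27.0° mod 90. Adapter: centre (0.4743, 0.2645), r = 61.6 mm, angle 12.0°. The sizes check out, so the needed turn is about +15°. Now grasp, carry, and re-measure the held part.

Run:
```python
from h import *
Q=np.array([.70710678,.70710678,0,0])
r.move_to([.4743,.266,.13],Q)
r.move_linear([.4743,.266,.047],vel=.1)
print("F0",r.current_contact_force(),r.current_t())
r.set_gripper(0.0,squeeze=80)
print("open",r.current_opening(),r.current_finger_force(),r.current_tool_pos())
r.move_linear([.4743,.266,.18],vel=.15)
q2=(R.from_euler('z',15,degrees=True)*R.from_quat(Q)).as_quat()
r.move_to([.5694,.014,.18],q2)
r.sleep(.3)
print("F",r.current_contact_force(),r.current_torque(),r.current_tool_pos(),r.current_t(),r.current_opening())
for n in("wrist","side"):
    im,T,W=get(n); np.savez("pics/held"+n,px=im["pixels"],W=W,T=T,K=[im["fx"],im["fy"],im["cx"],im["cy"]]); save(im,"held"+n+".png")
a=cv2.imread("pics/heldwrist.png");b=cv2.imread("pics/heldside.png")
cv2.imwrite("pics/held.png",np.hstack([a[:,80:480],cv2.resize(b[120:290,180:342],(400,420))]))
```

```text
F0 [0.40790208 0.32323541 0.50067334] 3.7833
open 0.40543236873779454 79.31143641471863 [0.47436636 0.26605766 0.04753843]
F [-0.37641445  0.05987242 -5.15089228] [ 0.06081447 -0.02575055 -0.03878212] [0.56931915 0.01475431 0.18003354] 6.6917 0.3994266832129744
```

View pics/held.png

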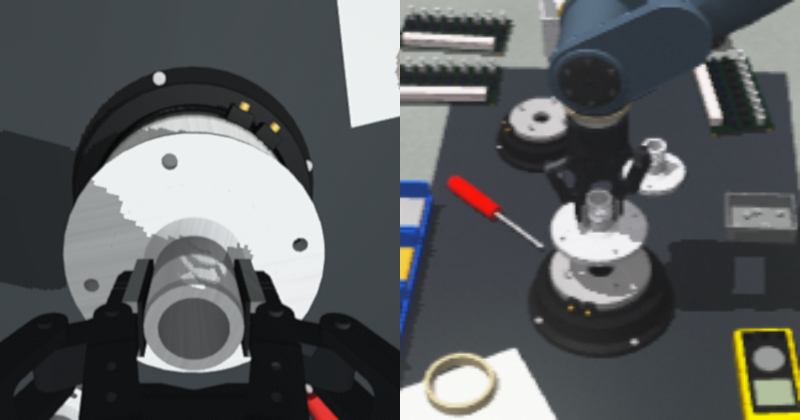

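The held adapter shows three holes at (169,161), (300,244) and (92,285) in the wrist view, and the flange is level above the driver.

```bash
cat > k.py <<'E'
import io,contextlib
with contextlib.redirect_stdout(io.StringIO()): from n import *
from scipy.optimize import least_squares
D=np.load("pics/heldwrist.npz"); W=D["W"]; g=cv2.cvtColor(D["px"],cv2.COLOR_RGB2GRAY)
m=(np.hypot(W[...,0]-.569,W[...,1]-.014)<.06)&(W[...,2]>.13)&(W[...,2]<.152)
print("flange z",np.median(W[m][:,2]))
A=np.c_[W[m][:,:2]-[.569,.014],np.ones(m.sum())]
print("tilt deg",np.degrees(np.linalg.lstsq(A,W[m][:,2],rcond=None)[0][:2]).round(2))
bh=cv2.morphologyEx(g,cv2.MORPH_BLACKHAT,np.ones((23,23)))
P=[]
for u,v in((249,161),(380,244),(172,285)):
    w=np.zeros(g.shape); w[v-12:v+13,u-12:u+13]=bh[v-12:v+13,u-12:u+13]; w[w<40]=0
    vv,uu=np.mgrid[:420,:560]; c=[(uu*w).sum()/w.sum(),(vv*w).sum()/w.sum()]; P.append(ray(D,c,.145)[0]); print(np.round(c,1),P[-1].round(4),(w>0).sum())
P=np.array(P); a0=np.radians(27+np.array([90,0,180]))
f=least_squares(lambda x:(np.c_[x[0]+.051*np.cos(a0+x[2]),x[1]+.051*np.sin(a0+x[2])]-P).ravel(),[.569,.014,0])
print("held centre",f.x[:2].round(4),"ang",27+np.degrees(f.x[2]),"res",f.fun.round(4), "TCP",r.current_tool_pos(), R.from_quat(r.current_ee_rot()).as_matrix().round(4).tolist())
# side camera: flange rim held vs. driver face
H=np.load("pics/heldside.npz"); S=np.load("pics/side.npz")
def rim(D,z,c,rm,th):
    g=D["px"].min(-1); m=(np.abs(D["W"][...,2]-z)<.005)&(np.hypot(D["W"][...,0]-c[0],D["W"][...,1]-c[1])<rm)&(g>th)
    k=max(cv2.findContours(m.astype(np.uint8),0,1)[0],key=cv2.contourArea)
    return circ(ray(D,cv2.convexHull(k)[:,0],z)).round(4)
print("side held",rim(H,.145,(.569,.014),.075,110),"side face",rim(S,.072,(.569,.016),.08,90))
E
python3 k.py
```

```text
flange z 0.14271670256379798
tilt deg [ 0.11 -0.37]
[249.1 161.5] [0.5468 0.0587] 226
[379.7 244.2] [0.6144 0.0371] 185
[170.8 284.7] [ 0.5249 -0.0088] 154
held centre [0.5698 0.0139] ang 27.16732395263306 res [-0.0003  0.0006  0.0008  0.     -0.0005 -0.0006] TCP [0.56937016 0.01441244 0.1800358 ] [[-0.2594, 0.9658, 0.0], [0.9658, 0.2594, -0.0], [-0.0, 0.0, -1.0]]
side held [0.5682 0.0203 0.0615] side face [0.5667 0.0185 0.0666]
```

```bash
cat > down.py <<'E'
from h import *
def F(): return np.array(r.current_contact_force())
def down(xy,z0,z1,F0,lim=8,step=.0005,vel=.008):
    z=z0; log=[]
    while z>z1+1e-6:
        z=max(z-step,z1); r.move_linear([*xy,z],vel=vel)
        f=F()-F0; p=r.current_tool_pos(); log.append((round(z,4),*np.round(f,1),*np.round(np.array(p)*1e3,1),*np.round(r.current_torque(),2)))
        if f[2]>lim or np.hypot(f[0],f[1])>20: break
    return z,log
E
python3 - <<'E'
from down import *
xy=(.5688,.0132)
r.move_linear([*xy,.142],vel=.06); r.sleep(.4)
F0=F(); np.save("F0",F0); print(F0,r.current_tool_pos())
z,l=down(xy,.142,.128,F0)
for a in l[-16:]: print(*a)
print(z,r.current_t())
E
```

```text
[-1.02670068 -0.7471554  -3.87256892] [0.56884337 0.01321931 0.14211734]
0.1355 0.7 0.8 0.1 568.8 13.2 135.5 -0.01 -0.01 -0.05
0.135 0.5 1.0 0.3 568.8 13.2 135.0 -0.07 -0.01 -0.02
0.1345 0.1 0.5 -0.6 568.8 13.2 134.5 -0.02 0.01 0.05
0.134 1.2 0.5 -0.5 568.8 13.2 134.0 0.02 0.03 -0.01
0.1335 0.2 1.3 0.5 568.8 13.2 133.6 0.09 -0.0 -0.03
0.133 0.9 3.2 1.2 568.8 13.3 133.0 0.25 -0.02 0.01
0.1325 1.4 3.6 0.2 568.8 13.3 132.4 0.32 0.04 -0.0
0.132 1.3 3.3 -0.1 568.8 13.3 131.9 0.44 0.09 -0.06
0.1315 0.1 3.3 0.7 568.8 13.2 131.5 0.46 0.09 -0.03
0.131 0.3 4.1 0.7 568.8 13.2 131.0 0.62 0.17 -0.04
0.1305 0.9 3.4 1.1 568.8 13.3 130.5 0.64 0.18 -0.06
0.13 0.3 4.0 2.0 568.8 13.3 130.0 0.66 0.15 -0.08
0.1295 -0.2 3.7 1.2 568.8 13.2 129.5 0.78 0.16 -0.06
0.129 0.0 5.2 2.1 568.8 13.2 129.0 0.78 0.19 -0.09
0.1285 0.0 4.8 1.9 568.8 13.2 128.5 0.8 0.18 -0.07
0.128 -0.4 5.5 1.7 568.8 13.2 128.0 0.83 0.22 -0.11
0.128 14.975
```

The holes are on the studs with forces under 6 N. I'll ease +y to relieve the side load and continue down.

Run:
```python
from down import *
F0=np.load("F0.npy"); z=.128
xy=np.array([.5688,.0136])
r.move_linear([*xy,z],vel=.01); r.sleep(.2)
print((F()-F0).round(1),np.round(r.current_torque(),2))
z,l=down(xy,z,.116,F0,lim=12)
for a in l[::2]+l[-3:]: print(*a)
print(z,r.current_t())
```

```text
[ 1.2  1.7 -0.4] [ 0.28  0.13 -0.03]
0.1275 0.1 1.3 -0.1 568.8 13.5 127.4 0.14 0.09 0.0
0.1265 0.3 1.5 -1.9 568.8 13.6 126.4 0.08 0.09 -0.06
0.1255 0.3 0.3 -0.7 568.8 13.6 125.5 0.09 0.02 -0.06
0.1245 -0.0 1.6 -1.1 568.8 13.6 124.4 0.05 0.03 0.01
0.1235 1.3 0.7 -0.2 568.8 13.6 123.5 0.02 0.01 0.0
0.1225 0.5 1.3 -1.0 568.8 13.6 122.5 0.03 0.01 -0.01
0.1215 0.6 0.8 -0.6 568.8 13.6 121.5 0.06 0.02 0.01
0.1205 1.0 0.9 0.1 568.8 13.6 120.5 0.06 0.01 0.03
0.1195 1.0 1.2 -0.4 568.8 13.6 119.5 0.04 0.05 -0.04
0.1185 1.3 1.0 -0.0 568.8 13.6 118.5 0.04 0.04 -0.02
0.1175 0.4 0.5 0.5 568.8 13.6 117.6 0.13 0.1 -0.02
0.1165 -5.8 0.5 14.5 568.9 13.6 117.5 0.05 1.09 -0.09
0.1175 0.4 0.5 0.5 568.8 13.6 117.6 0.13 0.1 -0.02
0.117 -2.2 0.6 9.7 568.8 13.6 117.5 0.02 0.78 0.02
0.1165 -5.8 0.5 14.5 568.9 13.6 117.5 0.05 1.09 -0.09
0.11649999999999999 21.175
```

It bottomed at TCP z = 117.5 mm, exactly the expected home height. Now release, retreat and check.

Run:
```python
from down import *
r.move_linear([.5688,.0136,.1173],vel=.01); r.sleep(.2)
r.set_gripper(1.0); r.sleep(.2); print(r.current_opening(),r.current_contact_force())
r.move_linear([.5688,.0136,.25],vel=.1)
r.move_to([.5688,.051,.30],[.70710678,.70710678,0,0]); r.sleep(.2)
im,T,W=get("wrist"); save(im,"fin.png")
im2,_,_=get("side"); 
cv2.imwrite("pics/fin2.png",np.hstack([im["pixels"][:,80:480],cv2.resize(im2["pixels"][170:290,180:300],(400,420))])[...,::-1])
for lo,hi,n in((.03,.058,"flange"),(.0,.018,"neck")):
    d=np.hypot(W[...,0]-.569,W[...,1]-.014); m=(d>lo)&(d<hi)&(W[...,2]>.07)
    A=np.c_[W[m][:,:2]-[.569,.014],np.ones(m.sum())]; print(n,np.median(W[m][:,2]),W[m][:,2].max(),np.degrees(np.linalg.lstsq(A,W[m][:,2],rcond=None)[0][:2]))
print(r.current_t())
```

```text
1.0036871002232222 [-0.01616877 -0.37656206 -0.83059314]
flange 0.3112017999142571 0.3668167569138899 [ -0.42265683 177.46865949]
neck 0.12166037533097868 0.13283469359361832 [  4.79376647 -19.95816571]
24.5583
```

View pics/fin2.png

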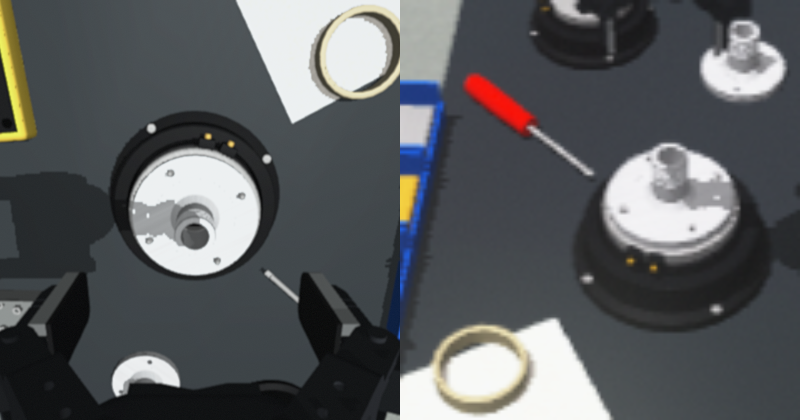

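The adapter sits on the driver with a stud tip through each hole at (170,173), (241,196), (150,240) and (217,261). The flange looks level in both views. The flange plane fit is invalid because it picked up gripper pixels, but the contact height confirms the adapter is home.

```bash
python3 -c "
from cell import r
print(r.hand_in())"
```

```text
the job is handed in; nothing more can be done
None
```

The four-hole adapter is home on the driver and released: it stopped at the expected height with about 15 N at most, nothing else was moved on purpose, and the job was handed in at about 25 s.

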